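Lever stop check on a strap splitter

TASK

Check the hand lever of the leather strap splitter: with the backs of the fingers on its outer side, gently press the lever in towards the fixed bar until it comes up against its stop, keep it there for a second, then take the fingers off so that it springs all the way back out. Then press it in to its stop a second time and finish while still holding it pressed there, so that the gap left to the bar can be read. Do not grip the lever, reach into the gap between lever and bar or touch the bar, and leave the things standing around where they are.

Things in the scene. Friction and masses are not known exactly. Their poses are not given: they have to be found in the camera images.
- splitter: green cast splitter for leather straps, fixed to the bench: two steel rollers between cheeks 112 mm high (screws to 122 mm). Origin on the bench; x points from lever to bar, z up. The casting fills x -65 to 105, y 55 to 195 mm; small ears at the lever's pivot reach y 34. Bar and lever stick out towards its -y, centre lines 85 mm above the bench, open bench on the lever's outer (-x) side
- grab_bar: fixed round bar, 22 mm thick with a black rubber sleeve 27 mm thick, 220 mm long, its axis level and 85 mm above the bench at splitter x = 30 mm; its outer end stands on a green post. Origin at the end of its axis at the casting; it runs from there along its own -y; its x points away from the lever
- lever_hinge (a point): pivot of the hand lever: its upright axis passes through this point, 85 mm above the bench, between two small green ears beside the casting. The lever's centre line passes through it, 6 mm behind the outer face. It does not move
- lever_pad (a point): bare aluminium hand lever: level flat arm 12 mm thick, 22 mm tall, ending in a 26 mm ball. Origin on its flat outer face, half-way up, 120 mm from the pivot: the place to press. x along the lever to its free end, y through it to the bar (pressing direction), z up; turns with the lever. The flat face runs from x = -80 to 35 mm; ball centre at x = 50, y = 6 mm
- release_lever (a joint): lever angle, rad: 0 sprung fully out, growing anticlockwise from above as it is pressed, 0.34 at its solid stop, where it lies parallel to the bar (lever x along splitter -y) with about 31 mm of gap. Spring: at 120 mm from the pivot 3.5 N to start, 7 N just before the stop. Pressed in counts from 0.31, out below 0.03
- spool: wooden thread spool, 38 mm across, 52 mm tall, upright, loose; origin under its centre. To be left alone
- glue: white plastic glue bottle, 44 mm across, 105 mm tall, upright, loose; origin under its centre. To be left alone
- tin: low metal tin, 64 mm across, 60 mm tall, upright, loose; origin under its centre. To be left alone
- awl: awl with a wooden handle, 150 mm long, under 35 mm high, lying loose on the bench; x along it to the point. To be left alone

How it is judged:
On the way, in this order (a step that is already met when the one before it is completed fails the run):
1. the lever is pressed in to its stop by the fingers and kept there for a moment (value of joint release_lever above 0.31 rad and contact force between the fingers and release_lever above 1.5 N), for 0.5 s.
2. the fingers are taken off and the lever is sprung fully out (value of joint release_lever below 0.03 rad and contact force between the fingers and release_lever below 0.3 N), for 0.2 s.
At the end, for the whole second after the job is handed in: The lever is at rest against its stop (joint above 0.31 rad), still pressed there by the fingers with 1.5 to 45 N, the bar untouched, and spool, tin, glue bottle and awl within 15 mm of where they stood (all of step 1 and velocity of joint release_lever between -0.05 and 0.05 rad/s and contact force between the fingers and release_lever below 45 N and contact force between the fingers and grab_bar below 1 N and distance of each of spool, glue, tin, awl from where it was at the start of the episode below 0.015 m); the arm keeps its last pose, push and grip.
It fails at once if the spool, glue bottle, tin or awl is displaced by more than 15 mm (distance of any of spool, glue, tin, awl from where it was at the start of the episode above 0.015 m).
It fails at once if the fixed bar is touched with the fingers or any other part of the arm (contact force between any of the fingers, the arm and grab_bar above 1 N).
It fails at once if the lever is taken between the fingers or the fingers go into the gap behind it (x of the grasp point in the frame of lever_pad between -0.09 and 0.06 m and y of the grasp point in the frame of lever_pad between -0.003 and 0.04 m and z of the grasp point in the frame of lever_pad between -0.05 and 0.028 m).
It fails at once if the lever is slammed in (faster than 2.5 rad/s) (velocity of joint release_lever above 2.5 rad/s).
It fails at once if the lever is pushed with more than 45 N (contact force between any of the fingers, the arm and release_lever above 45 N).
It also fails if it takes over 42 s, if anything falls off the work surface, if the arm or the gripper's body presses on something with over 40 N, if the wrist force passes 120 N, or if a joint passes its speed limit or range.

ROBOT

A 6-joint arm with a two-finger parallel gripper is mounted at the origin on the work surface. World frame = base frame: x ahead of the robot, y to its left, z up, the work surface at z = 0. Lengths are in m, angles in rad, forces in N, time in s.
With the tool pointing down it reaches from about 0.25 to 0.775 m from the base axis. Payload 4 kg.
Tool frame: the origin (TCP) lies between the finger pads; the fingertips stand 19 mm ahead of it and the grasp point (between the pads) is the TCP (robot.tip_reach is the y of the fingertips in the tool frame, in m); y points along the fingers, x is the direction in which the jaws open and shut, and the axes are right-handed (so a half turn about y gives the same grasp; the last joint's range is limited). The gripper opens to 94 mm and grips with 3 to 60 N. Pads are 16 mm wide; open, the fingers measure 119 mm over their backs; the gripper's body (75 mm by 177 mm) begins 78 mm behind the grasp point.
Start: joints at [-1.332, 0.087, 1.371, -0, 1.684, -0.103], TCP at [0.184, -0.518, 0.225] pointing down, gripper open.
Joint ranges: [-3.1, 3.1], [-0.76, 2.03], [0.27, 2.55], [-1.08, 4.22], [0.17, 2.65], [-2.57, 2.57]. Speed limits (rad/s): [2.79, 2.79, 3.14, 3.14, 3.14, 3.14].

INTERFACE

Orientations are given as [roll, pitch, yaw] about the fixed x, y, z axes, in that order (R = Rz(yaw) Ry(pitch) Rx(roll)).
In Python, from bench import robot, imaging, order gives the robot as it stands.
- The arm moves only by the tool send_rows, never from a script. Its argument "moves" is text: rows parted by semicolons, each of 5 numbers parted by spaces: the gripper's target within -1 to 1 (shut at 1, half-way at 0, fully open at -1), then the shift along the tool's x, y, z in m, then the turn about the tool's y in degrees. In form: fingers tx ty tz roll; .... A call has exactly 10 rows; each row shifts and turns the commanded pose from where the row before left it, along the tool's axes as they then stand; what a row does not reach is not made up. A row lasts 1/12 s, in which the tool goes at most 41.7 mm and 7.16 degrees, less where a joint would pass 70% of its speed; a pose out of reach is approached as far as the arm can. A call with a gripper value outside its range is refused whole. The fingers move at their own pace and stop on an object; the grip force is fixed at half the most. Time passes only in rows, so rows that do not move let the fingers close, or fill a call up. It gives the time, the measured TCP pose, the force and the opening at its end, in the units of the state.
- robot.get_obs(): the state, without advancing time (a new reading comes with each control period).
- imaging.snapshot(name): name is "scene" or "top" or "wrist"; returns a dict with "image" (384x512x3 uint8, red, green, blue), "mtx" (3x3 intrinsics, pixels), "R" (3x3) and "t" (3): a world point X has camera coordinates R X + t. Camera axes: x right, y down, z forward; pixel columns grow to the right and rows downward; lengths in m; the calibration is good to about 2 mm. A picture is of the moment at which its call begins. There is no depth.
- order.close_job(): hands the job in, once; it reports no verdict.
Trained networks look in a picture, given as the dict that the camera call returned (one of the last four; its "shot" number tells which), for a name from the list of things; names that differ only in an ending like _2 or _b are one class to them, and where a whole thing is asked for, a point or a joint stands for the part that bears it (a point fixed in the world has none). Each returns a list of dicts, best first, with "conf" (0 to 1); they miss things now and then, are a little off and sometimes report something else, mostly with a low value. They report only what shows in the picture. A call takes as long as a camera call.
- imaging.recognise(picture, target): "centre" ([column, row] in pixels, amid what is visible of it).
- imaging.landmark_of(picture, target): "centre" ([column, row] in pixels: a listed point, or the origin of a listed thing).
The state is a dict: "time": time; "joint_positions": joint angles; "qvel": joint speeds; "joint_torque": joint torques, N m; "tool_pos": TCP position; "ee_rot": TCP orientation; "wrist_force": force on the tool from outside, world axes, zero at the start; "wrist_torque": the same for the moment, N m; "width": finger opening in m.
Only numpy, scipy, OpenCV 4.12 (cv2) and the standard library are available. Lean on these libraries where they do the work, as an engineer would, in place of code of your own. Each camera call takes 0.05 s, during which the arm holds its last target.

## Working session

There is one attempt and no reset: what is moved stays moved. The work goes in short steps, Python scripts to look and compute and a tool call to move; the robot and the scene stay as the last step left them, time stands still between calls to the robot, and variables do not carry over. Pictures are saved under pics/ and viewed, and the job is handed in when it is done.

Besides the shell and the picture viewer there is one more tool, called as name(argument=value, ...) on one line, values as JSON. send_rows: Moves the arm, as the interface text tells. Its arguments: {"type":"object","properties":{"moves":{"type":"string"}},"required":["moves"]}

```bash
mkdir -p pics
cat > h.py <<'E'
import numpy as np,cv2
from bench import robot,imaging,order
def ray(s,px):
    K=np.array(s["mtx"]);R=np.array(s["R"]);t=np.array(s["t"])
    d=R.T@np.linalg.inv(K)@np.array([px[0],px[1],1.]);return -R.T@t,d/np.linalg.norm(d)
def onz(s,px,z):
    c,d=ray(s,px);return c+d*(z-c[2])/d[2]
def proj(s,X):
    p=np.array(s["mtx"])@(np.array(s["R"])@np.array(X)+np.array(s["t"]));return p[:2]/p[2]
def save(s,n):
    cv2.imwrite("pics/"+n,cv2.cvtColor(np.array(s["image"]),cv2.COLOR_RGB2BGR))
def tri(a,pa,b,pb):
    c1,d1=ray(a,pa);c2,d2=ray(b,pb)
    A=np.stack([d1,-d2],1);k=np.linalg.lstsq(A,c2-c1,rcond=None)[0]
    p=c1+k[0]*d1;q=c2+k[1]*d2;return (p+q)/2,np.linalg.norm(p-q)
E
python3 - <<'E'
from h import *
o=robot.get_obs();print({k:np.round(v,3) for k,v in o.items()})
S={}
for n in["scene","top","wrist"]:
    S[n]=imaging.snapshot(n);save(S[n],n+"0.png")
z={"lever_hinge":.085,"lever_pad":.085,"grab_bar":.085}
for k in["splitter","grab_bar","lever_hinge","lever_pad","spool","glue","tin","awl"]:
    P={}
    for n in S:
        r=imaging.landmark_of(S[n],k)[:2]
        print(k,n,[(np.round(q["centre"],1),round(q["conf"],2),np.round(onz(S[n],q["centre"],z.get(k,0)),3)) for q in r])
        if r:P[n]=r[0]["centre"]
    if "scene" in P and "top" in P:print("  tri",tri(S["scene"],P["scene"],S["top"],P["top"]))
E
```

```text
{'time': np.float64(0.0), 'joint_positions': array([-1.332,  0.088,  1.372,  0.   ,  1.684, -0.103]), 'qvel': array([ 0., -0., -0., -0.,  0.,  0.]), 'joint_torque': array([ 0.0000e+00, -3.4018e+01, -3.0242e+01,  7.2000e-02,  3.3000e-02,
       -0.0000e+00]), 'tool_pos': array([ 0.184, -0.518,  0.223]), 'ee_rot': array([-1.571,  0.002, -1.229]), 'wrist_force': array([-0.165, -0.201,  0.69 ]), 'wrist_torque': array([-0.003, -0.034,  0.016]), 'width': np.float64(0.094)}
splitter scene [(array([237.6, 238.4]), 0.72, array([ 0.58 , -0.059,  0.   ]))]
splitter top [(array([290. , 205.7]), 0.84, array([ 0.571, -0.059,  0.   ]))]
splitter wrist []
  tri (array([ 0.57222114, -0.05802208, -0.00726083]), np.float64(0.004071307310504075))
grab_bar scene [(array([265.8, 213. ]), 0.55, array([ 0.615, -0.002,  0.085]))]
grab_bar top [(array([264.5, 176.5]), 0.78, array([ 0.621, -0.005,  0.085]))]
grab_bar wrist []
  tri (array([ 0.6200793 , -0.00485663,  0.08952814]), np.float64(0.0009586674199018626))
lever_hinge scene [(array([256. , 200.6]), 0.67, array([ 0.567, -0.004,  0.085]))]
lever_hinge to
[... 939 characters left out ...]
ray([ 0.43824477, -0.25739915, -0.00955484]), np.float64(0.006604606629751148))
tin scene [(array([174.1, 276.8]), 0.59, array([ 0.631, -0.226,  0.   ]))]
tin top [(array([368.2, 178.6]), 0.65, array([ 0.629, -0.224,  0.   ]))]
tin wrist []
  tri (array([ 0.62890042, -0.22510963, -0.00237984]), np.float64(0.0008711328826222569))
awl scene [(array([139.3, 227.8]), 0.47, array([ 0.444, -0.26 ,  0.   ])), (array([282.7, 198.7]), 0.45, array([0.493, 0.104, 0.   ]))]
awl top [(array([210.4, 237.5]), 0.65, array([0.504, 0.106, 0.   ])), (array([312.3, 244.9]), 0.32, array([ 0.49 , -0.105,  0.   ]))]
awl wrist []
  tri (array([ 0.51012647, -0.08431391,  0.0815711 ]), np.float64(0.3615211978112705))
```

Run:
```python
import cv2
a=cv2.imread("pics/top0.png")[120:320,160:440];cv2.imwrite("pics/topc.png",cv2.resize(a,None,fx=2.8,fy=2.8,interpolation=cv2.INTER_CUBIC))
a=cv2.imread("pics/scene0.png")[130:320,90:350];cv2.imwrite("pics/scenec.png",cv2.resize(a,None,fx=3,fy=3,interpolation=cv2.INTER_CUBIC))
```

```text
(no output)
```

View pics/topc.png

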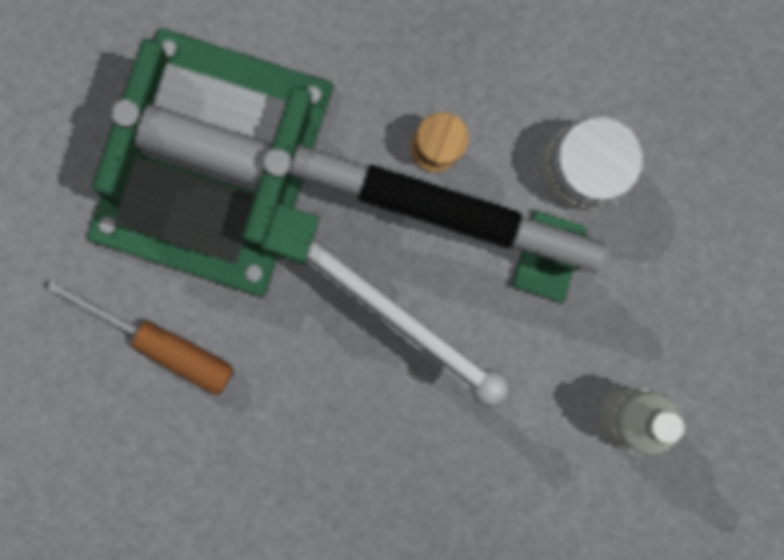

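View pics/scenec.png

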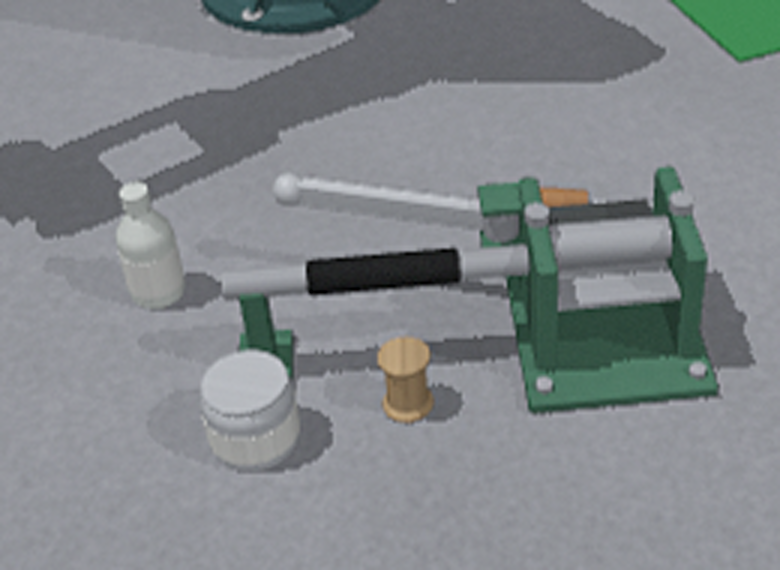

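The networks agree with the pictures: the lever runs from crop (310,245) to its ball at (490,388), and the bar lies above and to the right of it. The glue stands at (645,420), the spool and tin lie beyond the bar, and the awl is at left. I'll refine the pose with an overlay fit.

Run:
```python
from h import *
s=imaging.snapshot("top");im=np.array(s["image"]).astype(int)
hsv=cv2.cvtColor(im.astype(np.uint8),cv2.COLOR_RGB2HSV)
g=lambda x,y:(x/2.8+160,y/2.8+120)
# bar axis: sleeve ends mid, bar end; surface seen ~ axis
for a in[(300,165),(365,182),(520,228),(603,257)]:print("bar",onz(s,g(*a),.085)[:2].round(4))
b0,b1=onz(s,g(330,173),.085),onz(s,g(603,257),.085)
print("bar ang",np.degrees(np.arctan2(*(b1-b0)[1::-1])))
l0,l1=onz(s,g(320,254),.09),onz(s,g(491,387),.085)
print("lever ang",np.degrees(np.arctan2(*(l1-l0)[1::-1])),l1)
H=np.array([.5705,-.0045,.085])
v=im.astype(np.uint8).copy();v=cv2.cvtColor(v,cv2.COLOR_RGB2BGR);v=cv2.resize(v[120:320,160:440],None,fx=2.8,fy=2.8,interpolation=cv2.INTER_CUBIC)
def P(X):
    p=proj(s,X);return tuple(int(round(q)) for q in((p[0]-160)*2.8,(p[1]-120)*2.8))
for th,c in((-128.5,(0,0,255)),(-109,(255,0,0))):
    t=np.radians(th);ex=np.array([np.cos(t),np.sin(t),0]);ey=np.array([-ex[1],ex[0],0])
    for o in(-.006,.006):cv2.line(v,P(H+.04*ex+o*ey+[0,0,.011]),P(H+.155*ex+o*ey+[0,0,.011]),c,1)
    cv2.circle(v,P(H+.17*ex),18,c,1)
    if th>-110:cv2.line(v,P(H+.0505*ey),P(H+.0505*ey+.22*ex),(0,255,255),1)
cv2.imwrite("pics/ov1.png",v)
```

```text
bar [ 0.6158 -0.0104]
bar [ 0.6042 -0.055 ]
bar [ 0.573  -0.1605]
bar [ 0.5534 -0.2165]
bar ang -107.07135426152591
lever ang -127.63601473513968 [ 0.4655549  -0.13921798  0.085     ]
```

View pics/ov1.png

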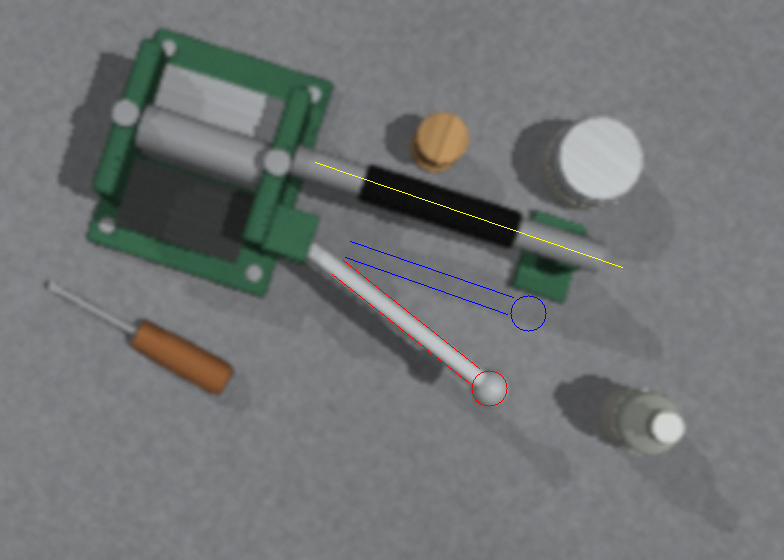

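Overlay: the model fits, with the true lever about -127° and the bar about -107.3°. First I turn the tool so its x points along the press direction, and shut the gripper.

send_rows(moves="1 0 0 0 -7; 1 0 0 0 -7; 1 0 0 0 -7; 1 0 0 0 -7; 1 0 0 0 -7; 1 0 0 0 -7; 1 0 0 0 -7; 1 0 0 0 -1.5; 1 0 0 0 0; 1 0 0 0 0")

```text
time: 2.23
tool_pos: [0.1843, -0.5182, 0.2245]
ee_rot: [-1.571, -0.0, -0.349]
wrist_force: [0.2, -0.3, -0.2]
width: 0.0309
```

```bash
cat > go.py <<'E'
from h import *
import sys
from scipy.spatial.transform import Rotation as Ro
o=robot.get_obs();R=Ro.from_euler("xyz",o["ee_rot"]).as_matrix()
print(o["time"],np.round(o["tool_pos"],4),np.round(o["ee_rot"],3),o["width"],np.round(o["wrist_force"],2))
if len(sys.argv)>3:print("tool shift mm",(R.T@(np.array(list(map(float,sys.argv[1:4])))-o["tool_pos"])*1e3).round(1))
E
python3 go.py .446 -.088 .085
```

```text
2.2333 [ 0.1843 -0.5182  0.2245] [-1.571 -0.    -0.349] 0.030892588838809187 [ 0.17 -0.28 -0.19]
tool shift mm [ 99.  139.5 493.7]
```

send_rows(moves="1 5 0 15 0; 1 5 0 28 0; 1 5 0 30 0; 1 5 0 30 0; 1 5 0 30 0; 1 5 0 30 0; 1 5 0 30 0; 1 5 0 30 0; 1 5 0 30 0; 1 5 0 30 0")

```text
time: 3.07
tool_pos: [0.3951, -0.1571, 0.2249]
ee_rot: [-1.571, -0.001, -0.349]
wrist_force: [0.9, -0.3, -0.0]
width: 0.0006
```

```bash
python3 go.py .446 -.088 .085
```

```text
3.0667 [ 0.3951 -0.1571  0.2249] [-1.571e+00 -1.000e-03 -3.490e-01] 0.0005939884254660776 [ 0.88 -0.31 -0.04]
tool shift mm [ 24.  139.9  82.3]
```

The arm moved about 1.45 times as far as I asked. I'll test this with a small move and a settle.

send_rows(moves="1 0 0 0 0; 1 0 0 0 0; 1 0 0 0 0; 1 0 0 0 0; 1 0 0 0 0; 1 0 0 0 0; 1 0 0 0 0; 1 0 0 0 0; 1 0 0 0 0; 1 0 0 0 0")

```text
time: 3.9
tool_pos: [0.3945, -0.1593, 0.2245]
ee_rot: [-1.571, -0.0, -0.348]
wrist_force: [-1.2, -0.2, -0.3]
width: 0.0007
```

```bash
python3 go.py .446 -.088 .085
```

```text
3.9 [ 0.3945 -0.1593  0.2245] [-1.571 -0.    -0.348] 0.0006772539106478819 [-1.16 -0.22 -0.27]
tool shift mm [ 24.1 139.5  84.6]
```

send_rows(moves="1 0 0 10 0; 1 0 0 10 0; 1 0 0 10 0; 1 0 0 10 0; 1 0 0 0 0; 1 0 0 0 0; 1 0 0 0 0; 1 0 0 0 0; 1 0 0 0 0; 1 0 0 0 0")

```text
time: 4.73
tool_pos: [0.4512, -0.0036, 0.2245]
ee_rot: [-1.571, -0.0, -0.35]
wrist_force: [0.2, 0.1, -0.7]
width: 0.0003
```

```bash
python3 go.py .446 -.088 .085
```

```text
4.7333 [ 0.4512 -0.0036  0.2245] [-1.571 -0.    -0.35 ] 0.00026246665760427165 [ 0.23  0.1  -0.75]
tool shift mm [ 24.1 139.6 -81.1]
```

I made a unit mistake: the shifts are in metres, so my rows were clamped at the 41.7 mm maximum. Nothing was touched, since the tool was high and clear throughout. From here I use metres.

send_rows(moves="1 0.004 0 -0.012 0; 1 0.004 0 -0.015 0; 1 0.004 0 -0.015 0; 1 0.004 0 -0.015 0; 1 0.004 0 -0.012 0; 1 0.004 0 -0.008 0; 1 0 0 -0.004 0; 1 0 0 0 0; 1 0 0 0 0; 1 0 0 0 0")

```text
time: 5.57
tool_pos: [0.4463, -0.0862, 0.2245]
ee_rot: [-1.571, -0.0, -0.347]
wrist_force: [-0.7, -0.5, 0.1]
width: 0.0004
```

```bash
python3 - <<'E'
from h import *
a,b=imaging.snapshot("top"),imaging.snapshot("scene")
save(a,"t2.png");save(b,"s2.png")
for s in(a,b):print([ (np.round(q["centre"]),q["conf"]) for q in imaging.landmark_of(s,"lever_pad")[:1]], proj(s,robot.get_obs()["tool_pos"]))
im=np.hstack([cv2.resize(cv2.imread("pics/"+n)[110:320,130:430],None,fx=1.33,fy=1.33) for n in("t2.png","s2.png")])
cv2.imwrite("pics/m2.png",im)
E
python3 go.py .446 -.088 .085
```

```text
[(array([313., 244.]), 0.66)] [315.9914319  273.59163255]
[(array([208., 193.]), 0.77)] [198.84706201 130.86176739]
5.7667 [ 0.4464 -0.0861  0.2245] [-1.571 -0.    -0.347] 0.00041274860943144503 [-0.28  0.22  0.05]
tool shift mm [  0.3 139.5  -1.9]
```

View pics/m2.png

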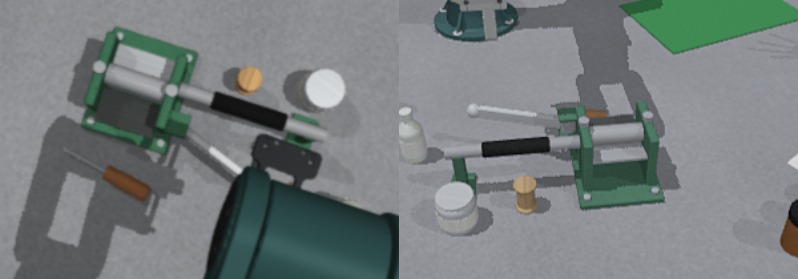

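Nothing has been disturbed. The gripper hovers above the outer side of the lever. Now I descend beside it.

send_rows(moves="1 0 0.01 -0.002 0; 1 0 0.018 0 0; 1 0 0.018 0 0; 1 0 0.018 0 0; 1 0 0.018 0 0; 1 0 0.018 0 0; 1 0 0.018 0 0; 1 0 0.014 0 0; 1 0 0.006 0 0; 1 0 0 0 0")

```text
time: 6.6
tool_pos: [0.4441, -0.088, 0.0842]
ee_rot: [-1.571, 0.004, -0.347]
wrist_force: [-0.6, -0.2, 0.4]
width: 0.0004
```

```bash
python3 go.py .5168 -.1134 .085;python3 - <<'E'
from h import *
b=imaging.snapshot("scene");save(b,"s3.png");c=imaging.snapshot("wrist");save(c,"w3.png")
im=np.hstack([cv2.resize(cv2.imread("pics/s3.png")[110:290,100:350],(400,288)),cv2.resize(cv2.imread("pics/w3.png"),(384,288))])
cv2.imwrite("pics/m3.png",im)
E
```

```text
6.6 [ 0.4441 -0.088   0.0842] [-1.571  0.004 -0.347] 0.00036666161049777945 [-0.6  -0.17  0.41]
tool shift mm [77.  -1.2  0.8]
```

View pics/m3.png

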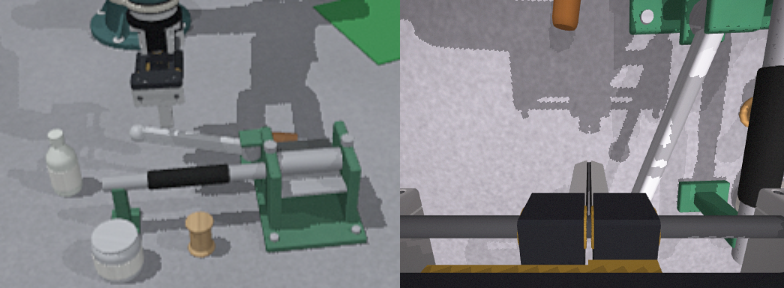

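The fingers are shut, on the outer side of the lever, at its height. Pressing gently.

send_rows(moves="1 0.006 0 0 0; 1 0.006 0 0 0; 1 0.006 0 0 0; 1 0.006 0 0 0; 1 0.006 0 0 0; 1 0.006 0 0 0; 1 0.006 0 0 0; 1 0.006 0 0 0; 1 0.006 0 0 0; 1 0.004 0 0 0")

```text
time: 7.53
tool_pos: [0.4989, -0.1089, 0.0854]
ee_rot: [-1.573, 0.005, -0.348]
wrist_force: [-7.2, -0.3, 0.8]
width: 0.0006
```

send_rows(moves="1 0.004 0 0 0; 1 0.004 0 0 0; 1 0.003 0 0 0; 1 0 0 0 0; 1 0 0 0 0; 1 0 0 0 0; 1 0 0 0 0; 1 0 0 0 0; 1 0 0 0 0; 1 0 0 0 0")

```text
time: 8.37
tool_pos: [0.5084, -0.1128, 0.0853]
ee_rot: [-1.574, 0.005, -0.348]
wrist_force: [-6.7, -3.3, 0.6]
width: 0.0003
```

```bash
python3 go.py .5168 -.1134 .085
```

```text
8.3667 [ 0.5084 -0.1128  0.0853] [-1.574  0.005 -0.348] 0.00032576862634886865 [-6.72 -3.27  0.56]
tool shift mm [8.1 0.3 2.3]
```

send_rows(moves="1 0.002 0 0 0; 1 0.002 0 0 0; 1 0.001 0 0 0; 1 0 0 0 0; 1 0 0 0 0; 1 0 0 0 0; 1 0 0 0 0; 1 0 0 0 0; 1 0 0 0 0; 1 0 0 0 0")

```text
time: 9.2
tool_pos: [0.5128, -0.1145, 0.0854]
ee_rot: [-1.574, 0.006, -0.348]
wrist_force: [-8.0, -1.9, 2.0]
width: 0.0001
```

send_rows(moves="1 0.001 0 0 0; 1 0.001 0 0 0; 1 0.001 0 0 0; 1 0 0 0 0; 1 0 0 0 0; 1 0 0 0 0; 1 0 0 0 0; 1 0 0 0 0; 1 0 0 0 0; 1 0 0 0 0")

```text
time: 10.03
tool_pos: [0.5137, -0.1149, 0.0853]
ee_rot: [-1.574, 0.011, -0.348]
wrist_force: [-13.4, -0.3, 4.6]
width: 0.0008
```

```bash
python3 go.py .5168 -.1134 .085
```

```text
10.0333 [ 0.5137 -0.1149  0.0853] [-1.574  0.011 -0.348] 0.000770229422729354 [-13.38  -0.29   4.61]
tool shift mm [2.4 0.3 2.5]
```

The tool moved only 1 mm of the 3 mm asked and the force jumped to 13 N, so this is the stop. I'll add 1 mm, hold, and verify by camera.

send_rows(moves="1 0.001 0 0 0; 1 0 0 0 0; 1 0 0 0 0; 1 0 0 0 0; 1 0 0 0 0; 1 0 0 0 0; 1 0 0 0 0; 1 0 0 0 0; 1 0 0 0 0; 1 0 0 0 0")

```text
time: 10.87
tool_pos: [0.5138, -0.1149, 0.0853]
ee_rot: [-1.575, 0.013, -0.348]
wrist_force: [-15.9, 0.6, 6.8]
width: 0.0006
```

```bash
python3 go.py .5168 -.1134 .085;python3 - <<'E'
from h import *
b=imaging.snapshot("scene");save(b,"s4.png");c=imaging.snapshot("wrist");save(c,"w4.png")
im=np.hstack([cv2.resize(cv2.imread("pics/s4.png")[110:290,100:350],(400,288)),cv2.resize(cv2.imread("pics/w4.png"),(384,288))])
cv2.imwrite("pics/m4.png",im)
E
```

```text
10.8667 [ 0.5138 -0.1149  0.0853] [-1.575  0.013 -0.348] 0.0005567743013169603 [-15.93   0.56   6.8 ]
tool shift mm [2.3 0.3 2.5]
```

View pics/m4.png

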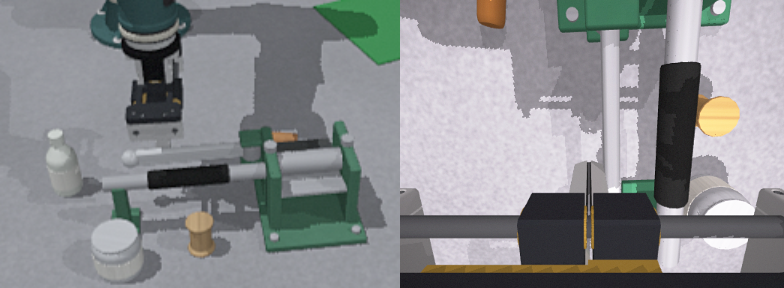

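Scene and wrist views both show the lever parallel to the bar, with the fingers on its outer side and the gap open. Force is stable at about 17 N. Releasing.

send_rows(moves="1 -0.005 0 0 0; 1 -0.007 0 0 0; 1 -0.007 0 0 0; 1 -0.007 0 0 0; 1 -0.007 0 0 0; 1 -0.007 0 0 0; 1 -0.007 0 0 0; 1 -0.007 0 0 0; 1 -0.007 0 0 0; 1 -0.007 0 0 0")

```text
time: 11.8
tool_pos: [0.4554, -0.0926, 0.0873]
ee_rot: [-1.572, -0.003, -0.348]
wrist_force: [0.3, 0.5, 0.3]
width: 0.0006
```

send_rows(moves="1 -0.006 0 0 0; 1 -0.004 0 0 0; 1 0 0 0 0; 1 0 0 0 0; 1 0 0 0 0; 1 0 0 0 0; 1 0 0 0 0; 1 0 0 0 0; 1 0 0 0 0; 1 0 0 0 0")

```text
time: 12.63
tool_pos: [0.4457, -0.0885, 0.0864]
ee_rot: [-1.571, 0.0, -0.348]
wrist_force: [0.5, 0.4, 0.4]
width: 0.0004
```

```bash
python3 go.py .5168 -.1134 .085;python3 - <<'E'
from h import *
b=imaging.snapshot("scene");save(b,"s5.png");c=imaging.snapshot("wrist");save(c,"w5.png")
print([np.round(q["centre"]) for q in imaging.landmark_of(b,"lever_pad")[:1]])
im=np.hstack([cv2.resize(cv2.imread("pics/s5.png")[110:290,100:350],(400,288)),cv2.resize(cv2.imread("pics/w5.png"),(384,288))])
cv2.imwrite("pics/m5.png",im)
E
```

```text
12.6333 [ 0.4457 -0.0885  0.0864] [-1.571  0.    -0.348] 0.000350479113695598 [0.54 0.42 0.38]
tool shift mm [75.3  1.4  0.8]
[array([207., 193.])]
```

View pics/m5.png

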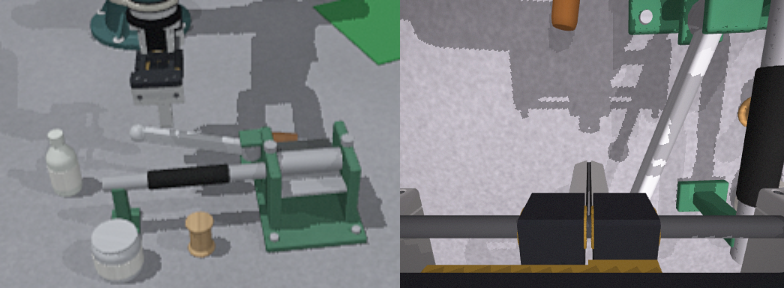

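The lever is fully out again: its pad is at (207,193), as at the start, with no contact force. Second press uses the same 78 mm.

send_rows(moves="1 0.006 0 0 0; 1 0.006 0 0 0; 1 0.006 0 0 0; 1 0.006 0 0 0; 1 0.006 0 0 0; 1 0.006 0 0 0; 1 0.006 0 0 0; 1 0.006 0 0 0; 1 0.006 0 0 0; 1 0.004 0 0 0")

```text
time: 13.62
tool_pos: [0.4988, -0.1088, 0.0853]
ee_rot: [-1.573, 0.005, -0.348]
wrist_force: [-6.3, -1.9, 0.7]
width: 0.0005
```

send_rows(moves="1 0.004 0 0 0; 1 0.003 0 0 0; 1 0.003 0 0 0; 1 0.002 0 0 0; 1 0.002 0 0 0; 1 0.002 0 0 0; 1 0.002 0 0 0; 1 0.001 0 0 0; 1 0 0 0 0; 1 0 0 0 0")

```text
time: 14.45
tool_pos: [0.5136, -0.115, 0.0853]
ee_rot: [-1.575, 0.011, -0.348]
wrist_force: [-13.3, -1.0, 5.7]
width: 0.0004
```

send_rows(moves="1 0.001 0 0 0; 1 0 0 0 0; 1 0 0 0 0; 1 0 0 0 0; 1 0 0 0 0; 1 0 0 0 0; 1 0 0 0 0; 1 0 0 0 0; 1 0 0 0 0; 1 0 0 0 0")

```text
time: 15.28
tool_pos: [0.5137, -0.115, 0.0853]
ee_rot: [-1.575, 0.013, -0.348]
wrist_force: [-15.6, -0.1, 6.4]
width: 0.0005
```

```bash
python3 go.py .5168 -.1134 .085;python3 - <<'E'
from h import *
b=imaging.snapshot("scene");save(b,"s6.png");c=imaging.snapshot("wrist");save(c,"w6.png")
im=np.hstack([cv2.resize(cv2.imread("pics/s6.png")[110:290,100:350],(400,288)),cv2.resize(cv2.imread("pics/w6.png"),(384,288))])
cv2.imwrite("pics/m6.png",im)
d=np.abs(cv2.imread("pics/s6.png").astype(int)-cv2.imread("pics/s4.png")).max(2);print("diff px vs first press",(d>40).sum())
E
python3 go.py
```

```text
15.2833 [ 0.5137 -0.115   0.0853] [-1.575  0.013 -0.348] 0.00048104142986044827 [-15.55  -0.15   6.4 ]
tool shift mm [2.3 0.3 2.5]
diff px vs first press 2
15.3833 [ 0.5138 -0.115   0.0853] [-1.575  0.013 -0.348] 0.0002627658822203609 [-15.81   0.53   6.09]
```

View pics/m6.png

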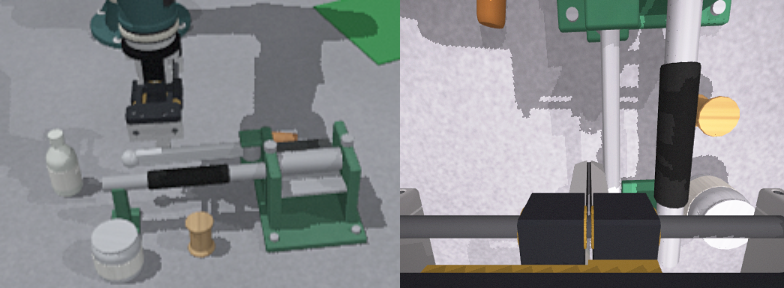

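The second press looks the same as the first. Before handing in, I'll measure the lever angle against the bar in the wrist view.

Run:
```python
from h import *
c=imaging.snapshot("wrist")
v=cv2.cvtColor(np.array(c["image"]),cv2.COLOR_RGB2GRAY).astype(float)
def edges(row,lo,hi):
    g=np.gradient(cv2.GaussianBlur(v,(3,3),0)[row,lo:hi]);return lo+np.argmax(g),lo+np.argmin(g)
L=[]
for r in range(60,245,20):
    print(r,v[r,260:300:2].astype(int))
im=cv2.cvtColor(np.array(c["image"]),cv2.COLOR_RGB2BGR)[0:270,240:420]
cv2.imwrite("pics/w7.png",cv2.resize(im,None,fx=2.2,fy=2.2,interpolation=cv2.INTER_CUBIC))
```

```text
60 [124 132 132 135 113 151 163 178 190 215 214 209 206 177 173 161 128 127
 131 133]
80 [136 134 134 133 116 152 172 196 209 212 211 212 209 204 198 189 150 128
 132 133]
100 [136 137 137 130 126 144 167 191 214 214 213 210 207 210 203 190 157 208
 195 189]
120 [131 133 132 136 126 127 171 190 212 213 212 211 211 210 206 188 156 131
 132 130]
140 [130 131 137 135 138 117 169 181 209 213 214 211 213 211 204 191 161 134
 133 134]
160 [129 147 147 152 154 117 162 178 206 212 214 212 212 214 209 191 164 192
 197 204]
180 [218 221 221 221 223 124 154 176 200 208 211 212 213 214 210 193 166 214
 208 209]
200 [222 222 149 156 154 133 141 168 191 210 211 214 214 214 209 197 169 218
 212 206]
220 [137 136 134 134 135 136 125 171 188 208 213 209 215 212 211 196 170 202
 196 208]
240 [156 154 157 155 156 152 157 162 188 211 212 210 212 211 214 198 182 207
 110 100]
```

View pics/w7.png

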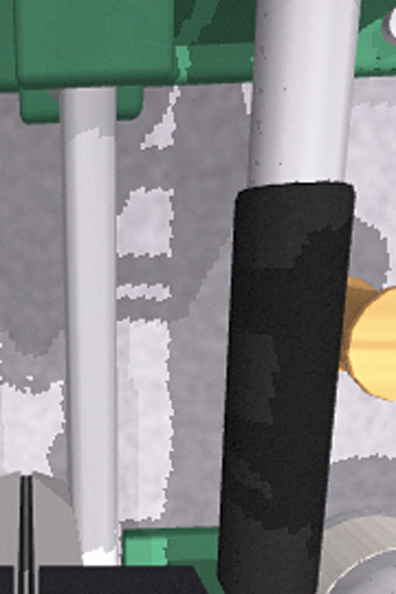

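```bash
python3 - <<'E'
from h import *
c=imaging.snapshot("wrist")
def a(p,q,z1,z2=None):
    d=onz(c,q,z1)-onz(c,p,z1);return np.degrees(np.arctan2(d[1],d[0])),onz(c,p,z1).round(4),onz(c,q,z1).round(4)
print("lever",a((280.5,60),(283.3,220),.096))
print("lever L",a((268.5,60),(273,220),.085))
print("lever R",a((292.2,60),(293.5,220),.096))
print("sleeve",a((374.1,90),(363.2,262),.085))
E
python3 go.py
```

```text
lever (np.float64(-107.31861582325858), array([ 0.5618, -0.0259,  0.096 ]), array([ 0.5369, -0.1057,  0.096 ]))
lever L (np.float64(-107.30245938889273), array([ 0.5573, -0.0223,  0.085 ]), array([ 0.5306, -0.1081,  0.085 ]))
lever R (np.float64(-107.27340469308764), array([ 0.5671, -0.0278,  0.096 ]), array([ 0.5423, -0.1076,  0.096 ]))
sleeve (np.float64(-107.2192097464555), array([ 0.6056, -0.0558,  0.085 ]), array([ 0.5751, -0.1541,  0.085 ]))
15.4833 [ 0.5137 -0.115   0.0853] [-1.575  0.013 -0.348] 0.00043305786896702267 [-15.18  -0.37   6.4 ]
```

The lever is parallel to the bar within 0.1°, so it is at its stop. Handing in.

```bash
python3 -c "
from bench import order
print(order.close_job())"
```

```text
the job is handed in; nothing more can be done
None
```

I pressed the lever to its stop with the backs of the closed fingers, held it for about a second and released it fully. I then pressed it in again and handed the job in while still holding it there. No verdict is reported on hand-in.

- **At the stop:** the wrist camera puts the lever at -107.3° and the bar at -107.2°, so they are parallel. Wrist force was steady at about 17 N, against the 45 N limit, with the fingers on the outer side. In the picture the gap to the bar is open.
- **Release between presses:** the wrist force was back near zero, and the lever pad was within a pixel or two of its starting position in the image.
- **Surroundings:** I saw nothing displaced in the pictures, and the scene images of the two presses are practically identical. I did not re-measure the loose objects' positions.
- **Unit slip:** three early move calls used millimetres instead of metres. Two of them moved the arm, faster and further than I intended, at 225 mm height. It stayed clear of everything, and I corrected it before going near the lever.
- **Small disagreement:** the stop came about 2–3 mm before my camera-based prediction, but the direct angle check agreed with the stop.

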